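Put the cordless pepper mill on charge

TASK

Put the pepper mill on charge: first slide the orange switch, sunk in the slot of the charging station's sloping console, fully home to its green-dot end, and only then take the chrome pepper mill off the turntable and set it down gently, upright, with its whole foot on the square black rubber pad, and let go. Leave the switch on, and leave everything else standing where it is.

Things in the scene. Friction and masses are not known exactly. Their poses are not given: they have to be found in the camera images.
- station: Teal charging station, fixed, 160 mm wide (y), 190 high. Origin on the table under the slot's centre; x points from console back to tower, y along the slot, z up. The flat console face rises towards +x at 35 deg from level, from x -74, z 23 to x 22, z 90 mm. There the tower's upright face rises to z 190 (tower x 23 to 91), so hold the tool square to the slope: an upright hand hits the tower.
- slot (a point): Centre of the slot's mouth, in the plane of the sloping face, 75 mm above the station's origin; axes level as the station's. The slot is 36 mm wide up the slope, 94 mm long (station y -47 to +47 mm), 10 mm deep square to the face, with a fixed flat black floor.
- switch (a joint): Travel in m of the orange switch along the station's +y: 0 = off (red dot), 0.030 = fully on, against its stop (green dot). It starts within 6 mm of off, stays where it is left, and slides either way with about 2 N of friction (a finger rubbing on it can drag it back).
- switch_button (a point): Centre of the orange button's top, flush with the face; x up the slope, y along the slot, z out of the face. Button: 33 mm across the slot, 14 mm long along y, filling the slot's depth. Its centre is at station y +5 mm at joint 0, +35 mm at 0.030. On its -y side 45 mm or more of slot stays empty (from y -47 mm): a fingertip fits there to push it to +y.
- mill: Chrome cordless pepper mill, loose, about 0.35 kg, 150 mm tall, round, standing upright on the turntable. Origin: centre of its foot's underside, z up. Foot 56 mm in diameter up to 30 mm, tapering to a plain upper part 36 mm in diameter from 82 mm above the foot to the top (grip here).
- pad: Square black rubber charging pad, fixed flat on the table, 110 by 110 by 8 mm. Origin: centre of its underside; x and y along its sides.
- pad_top (a point): Centre of the pad's upper face, 8 mm above the table; axes as the pad's.
- turntable: Black bakelite turntable, fixed (does not turn), 280 mm in diameter; its top is 30 mm above the table. Origin: centre of its underside. Mill, ketchup bottle and crock stand on it about 85 mm from its centre, 120 degrees apart, in any order.
- ketchup: Red ribbed ketchup bottle, loose, on the turntable; 64 mm in diameter, 180 mm tall. Origin: centre of its underside. Leave alone.
- crock: Steel mustard crock with a notched lid and yellow band, loose, on the turntable; 84 mm in diameter, 95 mm tall. Origin: centre of its underside. Leave alone.
- caddy: Pink plastic condiment caddy, loose, 110 by 190 mm, its handle 134 mm high. Origin: centre of its underside. Leave alone.
- sugar: Pale sugar shaker with chrome top, loose, 68 mm in diameter, 135 mm tall. Origin: centre of its underside. Leave alone.
Mind the look-alikes: they are no part of the job. Leave any yellow look-alike of the mill alone.

How it is judged:
On the way, in this order (a step that is already met when the one before it is completed fails the run):
1. the switch is slid fully home to its green end (value of joint switch above 0.026 m), for 0.2 s.
2. then the mill stands upright on the pad, released, the switch still on (value of joint switch above 0.026 m and x of mill in the frame of pad_top between -0.03 and 0.03 m and y of mill in the frame of pad_top between -0.03 and 0.03 m and z of mill in the frame of pad_top between -0.003 and 0.004 m and angle between mill's own z axis and vertical below 0.06 rad and linear speed of mill below 0.02 m/s and contact force between the fingers and mill below 0.1 N), for 0.2 s.
At the end, for the whole second after the job is handed in: The switch is on (joint over 26 of 30 mm) and the mill stands upright (within 0.06 rad) and at rest on the pad, its foot's centre within 30 mm of the pad's centre along each side (so less than 3 mm of the foot overhangs), released (all of step 2); the robot touches nothing.
It fails at once if the ketchup bottle or the crock shifted more than 20 mm or tipped (distance of any of ketchup, crock from where it was at the start of the episode above 0.02 m or angle between any of ketchup, crock's own z axis and vertical above 0.25 rad).
It fails at once if the caddy or the sugar shaker shifted more than 20 mm or tipped (distance of any of caddy, sugar from where it was at the start of the episode above 0.02 m or angle between any of caddy, sugar's own z axis and vertical above 0.25 rad).
It fails at once if the mill is dropped or banged onto the pad (meets it faster than 0.4 m/s) (contact force between mill and pad above 0.5 N and linear speed of mill above 0.4 m/s).
It fails at once if the mill is knocked over (angle between mill's own z axis and vertical above 1 rad).
It also fails if it takes over 64 s, if anything falls off the work surface, if the arm or the gripper's body presses on something with over 40 N, if the wrist force passes 120 N, or if a joint passes its speed limit or range.

ROBOT

A 6-joint arm with a two-finger parallel gripper is mounted at the origin on the work surface. World frame = base frame: x ahead of the robot, y to its left, z up, the work surface at z = 0. Lengths are in m, angles in rad, forces in N, time in s.
With the tool pointing down it reaches from about 0.25 to 0.725 m from the base axis. Payload 4 kg.
Tool frame: the origin (TCP) lies at the very end of the fingers, on their centre line; the grasp point (between the pads) lies 19 mm behind it; z points along the fingers, y is the line along which they close (so a half turn about z gives the same grasp; the last joint's range is limited). The gripper opens to 85 mm and grips with 20 to 120 N. Pads are 22 mm wide; open, the fingers measure 114 mm over their backs; the gripper's body (76 mm by 85 mm) begins 54 mm behind the grasp point. The pads swing forward as they close: fully open they stand 13 mm farther back than shut.
Start: joints at [-1.263, 0.241, 0.005, 1.335, 0, 1.571], TCP at [0.151, -0.477, 0.231] pointing down, gripper open.
Joint ranges: [-2.72, 2.72], [-1.05, 1.87], [-1.09, 1.28], [-1.99, 2.15], [-1.42, 1.44], [-3.14, 3.14]. Speed limits (rad/s): [2.79, 2.79, 3.14, 3.14, 3.14, 3.14].

INTERFACE

Orientations are given as a unit quaternion [x, y, z, w].
In Python, from workcell import bot gives the robot as it stands.
- The arm moves only by the tool carry_out, never from a script. Its argument "increments" is one flat list of numbers, 5 for each row, row after row: the finger opening in cm, from 0 to 8.54, then the shift along the tool's x, y, z in cm, then the turn about the tool's z in rad. A call has exactly 5 rows; each row shifts and turns the commanded pose from where the row before left it, along the tool's axes as they then stand; what a row does not reach is not made up. A row lasts 1/8 s, in which the tool goes at most 62.5 mm and 10.7 degrees, less where a joint would pass 70% of its speed; a pose out of reach is approached as far as the arm can. A call with a gripper value outside its range is refused whole. The fingers move at their own pace and stop on an object; the grip force is fixed at half the most. Time passes only in rows, so rows that do not move let the fingers close, or fill a call up. It gives the time, the measured TCP pose, the force, the opening and the grip force at its end, in the units of the state.
- bot.get_obs(): the state, without advancing time (a new reading comes with each control period).
- bot.camera(name): name is "side" or "top"; returns a dict with "pixels" (384x512x3 uint8, blue, green, red), "range_z" (384x512 float32, m along the optical axis (not along the pixel's ray), 0 where there is no reading), "mtx" (3x3 intrinsics, pixels), "D" ([k1, k2, p1, p2, k3] as OpenCV has them; the pictures are not rectified), "eye" and "attitude" of the camera in the world. Camera axes: x right, y down, z forward; pixel columns grow to the right and rows downward; lengths in m; the calibration is good to about 2 mm. A picture is of the moment at which its call begins.
- bot.job_done(): hands the job in; it is judged then, once.
Trained networks look in a picture, given as the dict that the camera call returned (one of the last four; its "shot" number tells which), for a name from the list of things; names that differ only in an ending like _2 or _b are one class to them, and where a whole thing is asked for, a point or a joint stands for the part that bears it (a point fixed in the world has none). Each returns a list of dicts, best first, with "p" (0 to 1); they miss things now and then, are a little off and sometimes report something else, mostly with a low value. They report only what shows in the picture. A call takes as long as a camera call. They do not tell look-alikes from the thing itself.
- bot.find_in(picture, name): "xyz" ([x, y, z] in m, in the coordinates of the camera as it stood for that picture, good to about 4 mm: the middle of the surface that is visible of it).
- bot.regions_of(picture, name): "mask" (384x512 bool, what is visible of it).
- bot.place_of(picture, name): "xyz" ([x, y, z] in m, in the coordinates of the camera as it stood for that picture, good to about 4 mm: a listed point, or the origin of a listed thing).
The state is a dict: "clock": time; "joint_pos": joint angles; "joint_vel": joint speeds; "tau": joint torques, N m; "eef_pos": TCP position; "tool_rot": TCP orientation; "ft_force": force on the tool from outside, world axes, zero at the start; "ft_torque": the same for the moment, N m; "grip_width": finger opening in m; "grasp_force": force on a finger pad.
Only numpy, scipy, OpenCV 4.12 (cv2) and the standard library are available. Lean on these libraries where they do the work, as an engineer would, in place of code of your own. Each camera call takes 0.05 s, during which the arm holds its last target. There are 200 camera calls.

## Working session

There is one attempt and no reset: what is moved stays moved. The work goes in short steps, Python scripts to look and compute and a tool call to move; the robot and the scene stay as the last step left them, time stands still between calls to the robot, and variables do not carry over. Pictures are saved under pics/ and viewed, at most 10 in all, crops included, and the job is handed in when it is done.

Besides the shell and the picture viewer there is one more tool, called after "Emit:" as name(argument=value, ...) on one line, values as JSON. carry_out: Moves the arm, as the interface text tells. Its arguments: {"type":"object","properties":{"increments":{"type":"array","items":{"type":"number"}}},"required":["increments"]}

```bash
ls; mkdir -p pics; cat > h.py <<'E'
import numpy as np, cv2
from scipy.spatial.transform import Rotation as R
from workcell import bot
def world(c,p): return R.from_quat(c["attitude"]).apply(p)+np.array(c["eye"])
def pix(c,pc): return cv2.projectPoints(np.array([pc],float),np.zeros(3),np.zeros(3),c["mtx"],np.array(c["D"]))[0].ravel()
def cloud(c):
    h,w=c["range_z"].shape
    u,v=np.meshgrid(np.arange(w),np.arange(h))
    n=cv2.undistortPoints(np.stack([u,v],-1).reshape(-1,1,2).astype(np.float64),c["mtx"],np.array(c["D"])).reshape(-1,2)
    z=c["range_z"].reshape(-1,1)
    return world(c,np.hstack([n*z,z])).reshape(h,w,3)
E
python3 - <<'E'
from h import *
np.set_printoptions(precision=4,suppress=True)
s=bot.get_obs();print(s["clock"],s["eef_pos"],s["tool_rot"])
ims=[]
for n in("top","side"):
    c=bot.camera(n);ims.append(c["pixels"]);print(n,np.array(c["eye"]),np.array(c["attitude"]))
    cv2.imwrite(f"pics/{n}0.png",c["pixels"]); np.save(f"{n}0.npy",cloud(c))
    for o in["station","slot","switch_button","mill","pad_top","turntable","ketchup","crock","caddy","sugar"]:
        for r in bot.place_of(c,o)[:3]: print(o,round(r["p"],2),world(c,r["xyz"]),pix(c,r["xyz"]).round())
E
```

```text
pics
0.0 [ 0.1513 -0.4759  0.2304] [ 0.9882  0.1533 -0.0002 -0.001 ]
top [0.2953 0.0106 1.1878] [-0.7028  0.7036 -0.0731  0.0755]
station 0.74 [ 0.516   0.3442 -0.0003] [152. 202.]
slot 0.69 [0.5106 0.3417 0.0765] [146. 199.]
switch_button 0.48 [ 0.4944 -0.3413  0.0304] [369. 206.]
switch_button 0.39 [0.5119 0.3435 0.0799] [145. 198.]
switch_button 0.32 [ 0.7699 -0.12   -0.0004] [295. 127.]
mill 0.9 [ 0.2658 -0.3181 -0.0017] [363. 282.]
mill 0.86 [ 0.4581 -0.2027  0.0332] [325. 218.]
mill 0.22 [0.7813 0.0595 0.0019] [241. 124.]
pad_top 0.92 [0.511  0.0441 0.0043] [246. 203.]
turntable 0.84 [ 0.508  -0.2539 -0.0015] [338. 204.]
ketchup 0.87 [ 0.5981 -0.2309  0.0332] [332. 174.]
ketchup 0.71 [ 0.7707 -0.1227 -0.0001] [296. 127.]
crock 0.87 [ 0.4944 -0.3376  0.0297] [368. 206.]
caddy 0.71 [0.7848 0.0595 0.0042] [241. 123.]
caddy 0.65 [ 0.4558 -0.2006  0.0351] [325. 219.]
sugar 0.89 [ 0.7685 -0.1195  0.0001] [295. 127.]
side [0.2322 0.9294 1.0301] [-0.1505  0.9099 -0.3813  0.0636]
station 0.89 [ 0.5107  0.347  -0.001 ] [219. 317.]
slot 0.65 [ 0.49   -0.3413  0.0297] [301. 141.]
switch_button 0.49 [0.5061 0.0455 0.0068] [259. 228.]
mill 0.65 [ 0.4518 -0.2077  0.031 ] [302. 169.]
mill 0.59 [ 0.2734 -0.3139 -0.0022] [363. 168.]
pad_top 0.87 [0.5105 0.0438 0.0086] [258. 227.]
ketchup 0.85 [ 0.5972 -0.2348  0.0301] [260. 154.]
crock 0.87 [ 0.4903 -0.3378  0.0295] [300. 142.]
caddy 0.98 [ 0.7771  0.0624 -0.0001] [169. 211.]
sugar 0.89 [ 0.7708 -0.1204  0.0027] [196. 172.]
```

```bash
python3 - <<'E'
from h import *
t=cv2.imread("pics/top0.png");s=cv2.imread("pics/side0.png")
a=cv2.resize(t[90:320,100:420],None,fx=2.5,fy=2.5,interpolation=3)
cv2.imwrite("pics/a1.png",a)
b=np.hstack([cv2.resize(t[150:250,100:200],(400,400),interpolation=3),cv2.resize(s[260:360,150:250],(400,400),interpolation=3)])
cv2.imwrite("pics/a2.png",b)
b=np.hstack([cv2.resize(t[150:310,290:420],(390,480),interpolation=3),cv2.resize(s[100:230,250:380],(400,480),interpolation=3)])
cv2.imwrite("pics/a3.png",b)
E
```

```text
(no output)
```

View pics/a1.png

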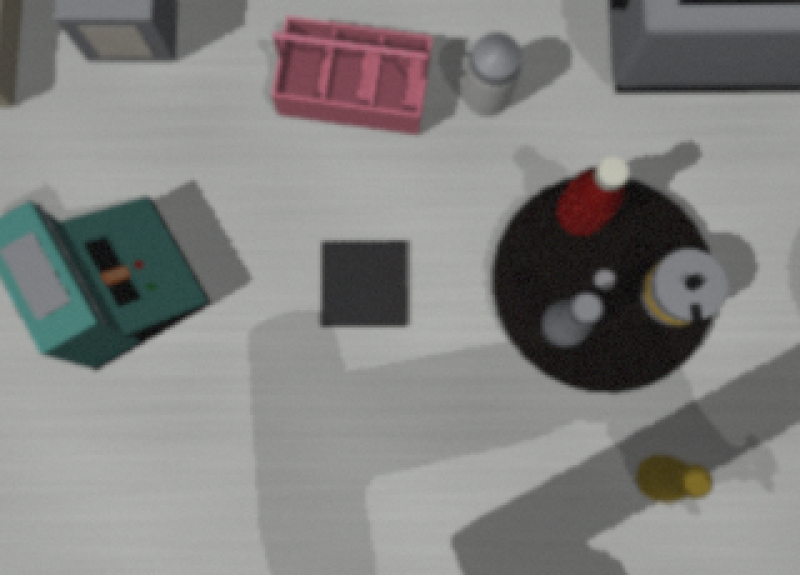

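View pics/a2.png

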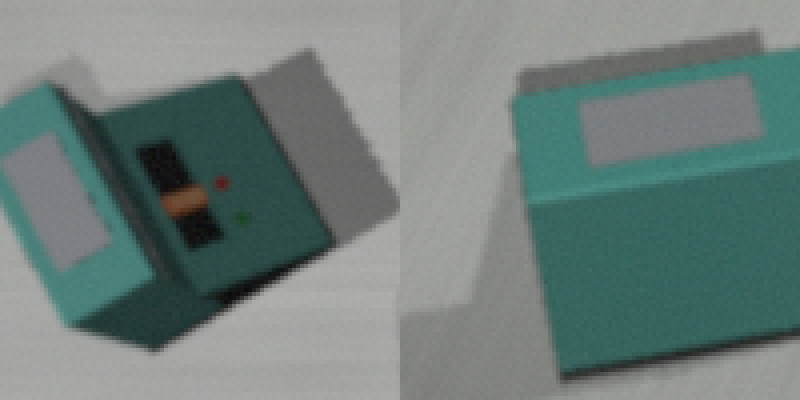

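View pics/a3.png

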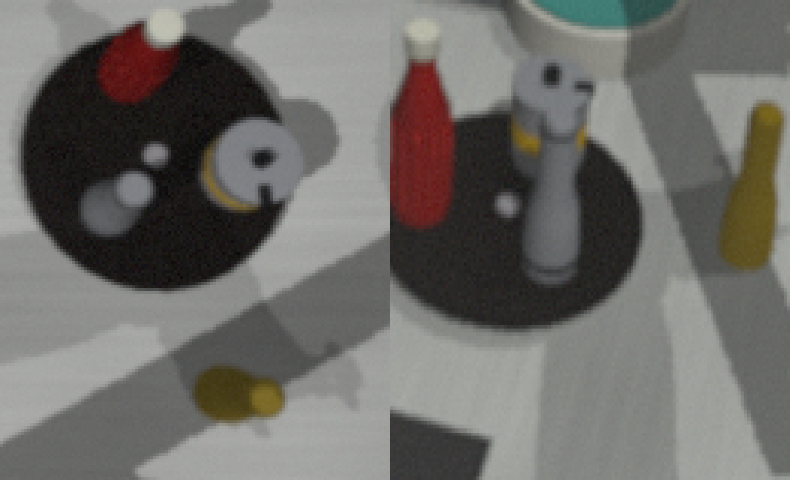

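The mill candidates in the overview (a1) are:
- **Chrome mill:** on the turntable, foot at top px (325,218) and side px (302,169). It is a tapered chrome body with a round top, so this is the one I choose.
- **Yellow look-alike:** on the table at top px (363,282).
- **Turntable knob:** a small chrome knob at about px (342,202).
- **Sugar shaker:** chrome-topped, at px (295,127).

The crop (a3) confirms the chrome mill. The station slot is at top px (146,199). The orange button is near the red dot and the green dot lies towards image lower right. The tool can't be tilted, so I plan to use one fully open finger in the slot and keep the hand's body on the downhill side of the tower.

```bash
python3 - <<'E'
from h import *
np.set_printoptions(precision=4,suppress=True)
P=np.load("top0.npy");im=cv2.imread("pics/top0.png");hsv=cv2.cvtColor(im,cv2.COLOR_BGR2HSV)
def near(x,y,r): return np.hypot(P[...,0]-x,P[...,1]-y)<r
# tower top
m=near(.48,.40,.16)&(abs(P[...,2]-.19)<.008)
q=P[m];r=cv2.minAreaRect((q[:,:2]*1000).astype(np.float32));print("tower",r,q[:,2].mean(),m.sum())
# slope: teal pixels
m=near(.513,.344,.12)&(P[...,2]>.03)&(P[...,2]<.085)&(hsv[...,1]>90)&(hsv[...,0]>70)&(hsv[...,0]<100)
q=P[m];
for _ in range(3):
    A=np.c_[q[:,:2],np.ones(len(q))];k=np.linalg.lstsq(A,q[:,2],rcond=None)[0];e=q[:,2]-A@k;q=q[abs(e)<2.5*e.std()]
g=k[:2];print("slope",np.degrees(np.arctan(np.hypot(*g))),"yaw x",np.degrees(np.arctan2(g[1],g[0])),len(q),e.std())
yaw=np.arctan2(g[1],g[0]);ex=np.array([np.cos(yaw),np.sin(yaw)]);ey=np.array([-ex[1],ex[0]])
# slot: dark or orange pixels within slope
val=hsv[...,2]
for nm,mm in(("dark",val<45),("orange",(hsv[...,0]<18)&(hsv[...,1]>90)&(val>60))):
    m=mm&near(.513,.344,.06)&(P[...,2]>.04)
    q=P[m];print(nm,m.sum(),q.mean(0),"ex",np.percentile(q[:,:2]@ex,[2,50,98]),"ey",np.percentile(q[:,:2]@ey,[2,50,98]))
print("slot net", np.array([.511,.3425])@ex,np.array([.511,.3425])@ey)
# height where slope z=.075 
o=np.array([.513,.344]);print("s at z=.075:", (0.075-k[2]-g@o)/np.hypot(*g)+o@ex)
# pad & mill
m=near(.51,.044,.09)&(val<75)&(P[...,2]<.02);q=P[m];print("pad",cv2.minAreaRect((q[:,:2]*1000).astype(np.float32)),q[:,2].mean())
m=near(.457,-.203,.045)&(P[...,2]>.165);q=P[m];print("milltop",m.sum(),q.mean(0),cv2.minEnclosingCircle((q[:,:2]*1000).astype(np.float32)))
E
```

```text
tower ((485.1665344238281, 394.427734375), (160.30136108398438, 70.68021392822266), 31.028697967529297) 0.19025417170747183 1526
slope 30.389260142145904 yaw x 119.76649275615324 1129 0.004750970709685939
dark 197 [0.5166 0.3522 0.0677] ex [0.0365 0.0491 0.067 ] ey [-0.6657 -0.6323 -0.5782]
orange 65 [0.5095 0.342  0.0724] ex [0.0171 0.0452 0.0581] ey [-0.624  -0.6118 -0.6046]
slot net 0.04361483115620338 -0.6136163267899705
s at z=.075: 0.0522615038976839
pad ((510.109619140625, 44.86621856689453), (106.41825866699219, 105.34403991699219), 89.99800872802734) 0.007992251927920897
milltop 155 [ 0.4511 -0.2002  0.1781] ((453.37689208984375, -201.4225616455078), 19.518444061279297)
```

```bash
cat >> h.py <<'E'
def plan(target,n,turn=0,width=8.54,start=None):
    """rows (cm) along tool axes from measured pose to world target, n rows, total tool-z turn spread evenly"""
    s=bot.get_obs();p=np.array(s["eef_pos"]);q=R.from_quat(s["tool_rot"]);d=(np.array(target)-p)/n
    rows=[]
    for i in range(n):
        rows.append(np.r_[width,q.inv().apply(d)*100,turn/n]);q=q*R.from_rotvec([0,0,turn/n])
    print(s["clock"],"pos",np.round(p,4),"yawx",np.round(np.degrees(np.arctan2(*q.as_matrix()[[1,0],0])),2),"joints",np.round(s["joint_pos"],3),"F",np.round(s["ft_force"],1),"w",round(s["grip_width"],4))
    for k in range(0,n,5): print(np.array2string(np.round(np.array(rows[k:k+5]),2).ravel(),separator=",",max_line_width=300))
E
python3 -c "
from h import *
plan([.562,.317,.29],20,-3.37)"
```

```text
1.1 pos [ 0.1515 -0.4765  0.2313] yawx -149.28 joints [-1.263  0.241  0.005  1.335  0.     1.571] F [-0.4  0.1  0.4] w 0.0856
[ 8.54, 3.16,-3.16,-0.29,-0.17, 8.54, 3.64,-2.59,-0.29,-0.17, 8.54, 4.03,-1.94,-0.29,-0.17, 8.54, 4.29,-1.23,-0.29,-0.17, 8.54, 4.44,-0.5 ,-0.29,-0.17]
[ 8.54, 4.46, 0.25,-0.29,-0.17, 8.54, 4.35, 1.  ,-0.29,-0.17, 8.54, 4.12, 1.71,-0.29,-0.17, 8.54, 3.78, 2.38,-0.29,-0.17, 8.54, 3.33, 2.98,-0.29,-0.17]
[ 8.54, 2.78, 3.5 ,-0.29,-0.17, 8.54, 2.15, 3.91,-0.29,-0.17, 8.54, 1.47, 4.22,-0.29,-0.17, 8.54, 0.74, 4.41,-0.29,-0.17, 8.54,-0.01, 4.47,-0.29,-0.17]
[ 8.54,-0.76, 4.4 ,-0.29,-0.17, 8.54,-1.49, 4.21,-0.29,-0.17, 8.54,-2.17, 3.9 ,-0.29,-0.17, 8.54,-2.8 , 3.48,-0.29,-0.17, 8.54,-3.34, 2.96,-0.29,-0.17]
```

Emit:
carry_out(increments=[8.54,3.2,-3.2,-0.6,-0.17,8.54,3.6,-2.6,-0.6,-0.17,8.54,4.0,-1.9,-0.6,-0.17,8.54,4.3,-1.2,-0.6,-0.17,8.54,4.4,-0.5,-0.6,-0.17])

```text
clock: 1.72
eef_pos: [0.2539, -0.2771, 0.2616]
tool_rot: [0.836, 0.549, 0.0, 0.0]
ft_force: [1.0, 0.1, -0.3]
grip_width: 0.0855
grasp_force: 0.0
```

Emit:
carry_out(increments=[8.54,4.5,0.2,-0.6,-0.17,8.54,4.3,1.0,-0.6,-0.17,8.54,4.1,1.7,-0.6,-0.17,8.54,3.8,2.4,-0.6,-0.17,8.54,3.3,3.0,-0.6,-0.17])

```text
clock: 2.35
eef_pos: [0.3543, -0.0777, 0.2918]
tool_rot: [0.535, 0.845, 0.0, 0.001]
ft_force: [-0.1, -0.9, 0.2]
grip_width: 0.0854
grasp_force: 0.0
```

```bash
python3 -c "
from h import *
plan([.562,.317,.29],10,-1.68)"
```

```text
2.35 pos [ 0.3543 -0.0777  0.2918] yawx -148.38 joints [-0.216 -0.056 -0.17   1.456 -0.     0.912] F [-0.1 -0.9  0.2] w 0.0854
[ 8.54, 2.68, 3.57, 0.02,-0.17, 8.54, 2.04, 3.96, 0.02,-0.17, 8.54, 1.35, 4.25, 0.02,-0.17, 8.54, 0.62, 4.42, 0.02,-0.17, 8.54,-0.13, 4.46, 0.02,-0.17]
[ 8.54,-0.87, 4.37, 0.02,-0.17, 8.54,-1.59, 4.17, 0.02,-0.17, 8.54,-2.26, 3.84, 0.02,-0.17, 8.54,-2.87, 3.41, 0.02,-0.17, 8.54,-3.4 , 2.88, 0.02,-0.17]
```

Emit:
carry_out(increments=[8.54,2.7,3.6,0,-0.17,8.54,2.0,4.0,0,-0.17,8.54,1.3,4.3,0,-0.17,8.54,0.6,4.4,0,-0.17,8.54,-0.1,4.5,0,-0.17])

```text
clock: 2.98
eef_pos: [0.46, 0.12, 0.2914]
tool_rot: [0.139, 0.99, 0.0, 0.0]
ft_force: [0.1, -0.4, 0.0]
grip_width: 0.0853
grasp_force: 0.0
```

Emit:
carry_out(increments=[8.54,-0.9,4.4,0,-0.17,8.54,-1.6,4.2,0,-0.17,8.54,-2.3,3.8,0,-0.17,8.54,-2.9,3.4,0,-0.16,8.54,-3.4,2.9,0,-0.16])

```text
clock: 3.6
eef_pos: [0.5636, 0.3181, 0.2912]
tool_rot: [-0.272, 0.962, -0.0, 0.0]
ft_force: [0.7, 0.1, 0.5]
grip_width: 0.0853
grasp_force: 0.0
```

```bash
python3 - <<'E'
from h import *
plan([.562,.317,.29],5,0)
s=bot.get_obs();print(np.degrees(R.from_quat(s["tool_rot"]).as_rotvec()),R.from_quat(s["tool_rot"]).as_matrix().round(3))
E
```

```text
3.6 pos [0.5636 0.3181 0.2912] yawx -148.4 joints [ 0.514  0.548  0.616  1.638 -0.    -0.038] F [0.7 0.1 0.5] w 0.0853
[ 8.54, 0.04,-0.  , 0.02, 0.  , 8.54, 0.04,-0.  , 0.02, 0.  , 8.54, 0.04,-0.  , 0.02, 0.  , 8.54, 0.04,-0.  , 0.02, 0.  , 8.54, 0.04,-0.  , 0.02, 0.  ]
[-4.90072227e+01  1.73181804e+02 -3.65316104e-03] [[-0.852 -0.524  0.   ]
 [-0.524  0.852  0.   ]
 [-0.    -0.    -1.   ]]
```

Emit:
carry_out(increments=[8.54,0.1,0,4.5,0,8.54,0,0,4.5,0,8.54,0,0,4.5,0,8.54,0,0,4,0,8.54,0,0,2.9,0])

```text
clock: 4.22
eef_pos: [0.5648, 0.3141, 0.0879]
tool_rot: [-0.268, 0.963, -0.002, 0.002]
ft_force: [4.2, -6.7, 4.7]
grip_width: 0.0853
grasp_force: 0.0
```

```bash
python3 - <<'E'
from h import *
t=bot.camera("top");s=bot.camera("side")
cv2.imwrite("pics/b1.png",np.hstack([cv2.resize(t["pixels"][140:260,80:200],(400,480),interpolation=3),cv2.resize(s["pixels"][220:360,150:270],(400,480),interpolation=3)]))
np.save("top1.npy",cloud(t))
E
```

```text
(no output)
```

View pics/b1.png

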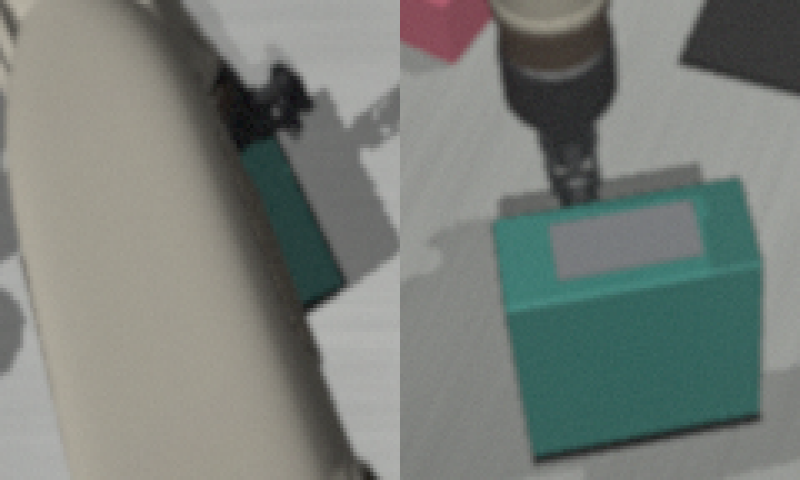

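```bash
python3 - <<'E'
from h import *
np.set_printoptions(precision=4,suppress=True,linewidth=150)
s=bot.get_obs();print(s["eef_pos"],s["ft_force"],s["ft_torque"],s["joint_pos"])
c=bot.camera("side");t=bot.camera("top")
a=np.radians(121.);ex=np.array([np.cos(a),np.sin(a)]);ey=np.array([-ex[1],ex[0]]);o=np.array([.5146,.3456])
for n,c in(("side",c),("top",t)):
    P=cloud(c).reshape(-1,3);hs=cv2.cvtColor(c["pixels"],cv2.COLOR_BGR2HSV).reshape(-1,3)
    X=(P[:,:2]-o)@ex;Y=(P[:,:2]-o)@ey
    # tower top check
    m=(hs[:,1]>90)&(abs(hs[:,0].astype(int)-85)<15)&(abs(P[:,2]-.19)<.006)
    if m.sum()>20: print(n,"towertop X",np.percentile(X[m],[2,98]),"Y",np.percentile(Y[m],[2,98]),m.sum())
    for z0 in np.arange(.03,.36,.015):
        m=(hs[:,1]<90)&(P[:,2]>z0)&(P[:,2]<z0+.015)&(abs(Y)<.1)&(X>-.14)&(X<.12)
        m&=~((X>.02)&(z0<.195)&(z0>.165))
        if m.sum()>5: print(n,round(z0,3),m.sum(),"X",np.percentile(X[m],[2,50,98]),"Y",np.percentile(Y[m],[2,98]))
E
```

```text
[0.5618 0.3122 0.0833] [ 2.9735 -6.3488 -2.7387] [-1.2221 -0.6106  0.0606] [ 0.5097  0.6175  0.1908  1.1504 -0.0051 -0.0337]
side towertop X [0.0262 0.0916] Y [-0.0763  0.074 ] 1278
side 0.03 7 X [0.0888 0.0909 0.0922] Y [-0.0783  0.0772]
side 0.045 8 X [0.0879 0.0896 0.0914] Y [-0.0801  0.0772]
side 0.06 7 X [0.0877 0.0897 0.0907] Y [-0.0809  0.0767]
side 0.075 11 X [0.0877 0.0889 0.0913] Y [-0.0806  0.0767]
side 0.09 10 X [0.0868 0.0897 0.0916] Y [-0.0811  0.0766]
side 0.105 7 X [0.0875 0.0891 0.0913] Y [-0.0806  0.0764]
side 0.12 9 X [0.0866 0.0905 0.0917] Y [-0.081   0.0789]
side 0.135 12 X [0.0874 0.0897 0.0906] Y [-0.0806  0.0786]
side 0.15 24 X [-0.0182 -0.0063  0.0923] Y [-0.0806  0.0782]
side 0.165 62 X [-0.031  -0.02    0.0911] Y [-0.0799  0.0774]
side 0.18 102 X [-0.0364 -0.0114  0.0193] Y [-0.041  -0.0036]
side 0.195 143 X [-0.0175  0.0004  0.0181] Y [-0.0339 -0.0114]
side 0.21 119 X [-0.0398 -0.0175 -0.0135] Y [-0.0581  0.0115]
side 0.225 161 X [-0.0413 -0.0196 -0.0131] Y [-0.0587  0.0123]
side 0.24 178 X [-0.044  -0.0203 -0.0133] Y [-0.0583  0.0117]
side 0.255 203 X [-0
[... 804 characters left out ...]
-0.1027 -0.0734] Y [-0.0232 -0.0045]
top 0.195 80 X [-0.1191 -0.1086 -0.0852] Y [-0.0349 -0.0106]
top 0.21 20 X [-0.0885 -0.0804 -0.0626] Y [-0.0262  0.0123]
top 0.225 26 X [-0.0883 -0.0777 -0.0647] Y [-0.0223  0.0116]
top 0.24 32 X [-0.0883 -0.0818 -0.0651] Y [-0.0248  0.0108]
top 0.255 42 X [-0.0879 -0.0785 -0.0659] Y [-0.0349  0.0105]
top 0.27 21 X [-0.0858 -0.079  -0.069 ] Y [-0.0237  0.0073]
top 0.285 20 X [-0.0878 -0.0773 -0.0697] Y [-0.0263  0.0068]
top 0.3 19 X [-0.0873 -0.0855 -0.0715] Y [-0.0307  0.0062]
top 0.315 17 X [-0.0895 -0.0849 -0.0733] Y [-0.0073  0.0076]
top 0.33 8 X [-0.0883 -0.0849 -0.076 ] Y [-0.0224  0.0073]
top 0.345 11 X [-0.0882 -0.0868 -0.0805] Y [-0.0336  0.0094]
```

The top view is mostly blocked by the arm (beige link over crop x 20–300). The side crop shows the hand's knuckle right at the tower's top front edge, at about (575,200). The force agrees: the knuckles reach ±72 mm and touch the tower. I'll shift 6.5 mm away from the tower and then go down.

Emit:
carry_out(increments=[8.54,0,-0.35,-0.3,0,8.54,0,-0.3,0,0,8.54,0,0,0,0,8.54,0,0,0,0,8.54,0,0,0,0])

```text
clock: 5.05
eef_pos: [0.5655, 0.3109, 0.0904]
tool_rot: [-0.27, 0.963, 0.0, 0.0]
ft_force: [0.3, -0.5, 0.1]
grip_width: 0.0855
grasp_force: 0.0
```

```bash
cat >> h.py <<'E'
def st():
    a=np.radians(121.);ex=np.array([np.cos(a),np.sin(a)]);ey=np.array([-ex[1],ex[0]]);o=np.array([.5146,.3456])
    s=bot.get_obs();p=np.array(s["eef_pos"]);d=p[:2]-o
    f=np.array(s["ft_force"]);print(s["clock"],"station mm",np.round(1000*np.r_[d@ex,d@ey,p[2]],1),"F st",np.round(np.r_[f[:2]@ex,f[:2]@ey,f[2]],1))
E
python3 -c "
from h import *
st()"
```

```text
5.05 station mm [-55.9 -25.7  90.4] F st [-0.5  0.   0.1]
```

Emit:
carry_out(increments=[8.54,0,0,1,0,8.54,0,0,1,0,8.54,0,0,0.7,0,8.54,0,0,0.5,0,8.54,0,0,0,0])

```text
clock: 5.68
eef_pos: [0.5652, 0.3104, 0.0576]
tool_rot: [-0.27, 0.963, -0.0, -0.001]
ft_force: [-0.2, 1.2, 0.0]
grip_width: 0.0852
grasp_force: 0.0
```

```bash
python3 -c "
from h import *
st()"
```

```text
5.675 station mm [-56.2 -25.3  57.6] F st [ 1.1 -0.4  0. ]
```

Emit:
carry_out(increments=[8.54,0,0,0.2,0,8.54,0,0,0.1,0,8.54,0,0,0,0,8.54,0,0,0,0,8.54,0,0,0,0])

```text
clock: 6.3
eef_pos: [0.5656, 0.3107, 0.0554]
tool_rot: [-0.27, 0.963, 0.0, 0.0]
ft_force: [0.4, -0.6, -0.8]
grip_width: 0.0856
grasp_force: 0.0
```

Emit:
carry_out(increments=[8.54,0,0,0.1,0,8.54,0,0,0.1,0,8.54,0,0,0,0,8.54,0,0,0,0,8.54,0,0,0,0])

```text
clock: 6.92
eef_pos: [0.5656, 0.3107, 0.0533]
tool_rot: [-0.27, 0.963, 0.0, 0.0]
ft_force: [-1.1, 0.7, -0.5]
grip_width: 0.0854
grasp_force: 0.0
```

Emit:
carry_out(increments=[8.54,0.8,0,0,0,8.54,0.8,0,0,0,8.54,0.8,0,0,0,8.54,0.7,0,0,0,8.54,0.4,0,0,0])

```text
clock: 7.55
eef_pos: [0.5353, 0.2923, 0.0535]
tool_rot: [-0.27, 0.963, 0.0, 0.0]
ft_force: [1.1, 1.5, -0.5]
grip_width: 0.0852
grasp_force: 1.1
```

```bash
python3 -c "
from h import *
st()"
```

```text
7.55 station mm [-56.4   9.7  53.5] F st [ 0.7 -1.7 -0.5]
```

Emit:
carry_out(increments=[8.54,0.4,0,0,0,8.54,0.3,0,0,0,8.54,0.2,0,0,0,8.54,0.1,0,0,0,8.54,0,0,0,0])

```text
clock: 8.18
eef_pos: [0.529, 0.2884, 0.0538]
tool_rot: [-0.27, 0.963, 0.001, 0.002]
ft_force: [4.6, 3.7, -2.5]
grip_width: 0.0855
grasp_force: 3.4
```

```bash
python3 -c "
from h import *
st()"
```

```text
8.175 station mm [-56.5  17.1  53.8] F st [ 0.8 -5.9 -2.5]
```

Emit:
carry_out(increments=[8.54,0.2,0,0,0,8.54,0.1,0,0,0,8.54,0,0,0,0,8.54,0,0,0,0,8.54,0,0,0,0])

```text
clock: 8.8
eef_pos: [0.5284, 0.288, 0.0541]
tool_rot: [-0.269, 0.963, 0.001, 0.004]
ft_force: [9.0, 7.8, -5.4]
grip_width: 0.0853
grasp_force: 5.6
```

```bash
python3 -c "
from h import *
st()"
```

```text
8.8 station mm [-56.5  17.9  54.1] F st [  2.1 -11.7  -5.4]
```

The force rose to 12 N with under 1 mm of movement, so the switch is against its stop. I'll back off and rise.

Emit:
carry_out(increments=[8.54,-0.8,0,0,0,8.54,-0.8,-0.1,0,0,8.54,0,0,-2,0,8.54,0,-0.2,-4,0,8.54,0,-0.3,-5,0])

```text
clock: 9.43
eef_pos: [0.5399, 0.288, 0.1627]
tool_rot: [-0.27, 0.963, -0.001, -0.003]
ft_force: [0.6, -0.6, -0.0]
grip_width: 0.0854
grasp_force: 0.0
```

Emit:
carry_out(increments=[8.54,0,-2,-5,0,8.54,0,-4,-4,0,8.54,0,-5,-3,0,8.54,0,-5,0,0,8.54,0,-5,0,0])

```text
clock: 10.05
eef_pos: [0.6507, 0.108, 0.2838]
tool_rot: [-0.27, 0.963, 0.0, -0.0]
ft_force: [0.1, -0.7, 0.4]
grip_width: 0.0855
grasp_force: 0.0
```

```bash
python3 - <<'E'
from h import *
t=bot.camera("top");s=bot.camera("side")
cv2.imwrite("pics/c1.png",np.hstack([cv2.resize(t["pixels"][150:250,100:200],(400,400),interpolation=3),cv2.resize(t["pixels"][130:330,200:400],(400,400),interpolation=3)]))
plan([.454,-.2,.29],15)
np.set_printoptions(precision=4,suppress=True)
for n,c in(("top",t),("side",s)):
    for r in bot.place_of(c,"mill")[:3]: print(n,round(r["p"],2),world(c,r["xyz"]))
    P=cloud(c)
    m=(np.hypot(P[...,0]-.457,P[...,1]+.203)<.045)&(P[...,2]>.11);q=P[m]
    for a,b in((.115,.14),(.14,.165),(.176,.19)):
        k=q[(q[:,2]>a)&(q[:,2]<b)]
        if len(k)>5: print(n,a,len(k),k.mean(0),cv2.minEnclosingCircle((k[:,:2]*1000).astype(np.float32)))
E
```

```text
10.15 pos [0.6519 0.1042 0.282 ] yawx -149.08 joints [ 0.159  0.582  0.648  1.639 -0.002 -0.38 ] F [-0.5  0.8 -0.2] w 0.0854
[ 8.54, 2.17,-1.06,-0.05, 0.  , 8.54, 2.17,-1.06,-0.05, 0.  , 8.54, 2.17,-1.06,-0.05, 0.  , 8.54, 2.17,-1.06,-0.05, 0.  , 8.54, 2.17,-1.06,-0.05, 0.  ]
[ 8.54, 2.17,-1.06,-0.05, 0.  , 8.54, 2.17,-1.06,-0.05, 0.  , 8.54, 2.17,-1.06,-0.05, 0.  , 8.54, 2.17,-1.06,-0.05, 0.  , 8.54, 2.17,-1.06,-0.05, 0.  ]
[ 8.54, 2.17,-1.06,-0.05, 0.  , 8.54, 2.17,-1.06,-0.05, 0.  , 8.54, 2.17,-1.06,-0.05, 0.  , 8.54, 2.17,-1.06,-0.05, 0.  , 8.54, 2.17,-1.06,-0.05, 0.  ]
top 0.64 [ 0.4579 -0.1991  0.0339]
top 0.56 [ 0.2702 -0.32   -0.0001]
top 0.115 27 [ 0.4436 -0.1896  0.128 ] ((448.66241455078125, -196.4718017578125), 16.815515518188477)
top 0.14 23 [ 0.4442 -0.1891  0.1533] ((449.1068115234375, -195.74740600585938), 16.643688201904297)
top 0.176 119 [ 0.4517 -0.2016  0.1796] ((450.73211669921875, -201.78665161132812), 18.06673240661621)
side 0.93 [ 0.451  -0.2017  0.0342]
side 0.64 [ 0.2724 -0.3138 -0.0043]
side 0.115 84 [ 0.4499 -0.1873  0.1272] ((450.7417297363281, -195.35423278808594), 18.416080474853516)
side 0.14 89 [ 0.4506 -0.1885  0.1526] ((451.90069580078125, -197.29747009277344), 18.1114559173584)
side 0.176 61 [ 0.4526 -0.1987  0.1795] ((452.3662109375, -198.20849609375), 16.539472579956055)
```

View pics/c1.png

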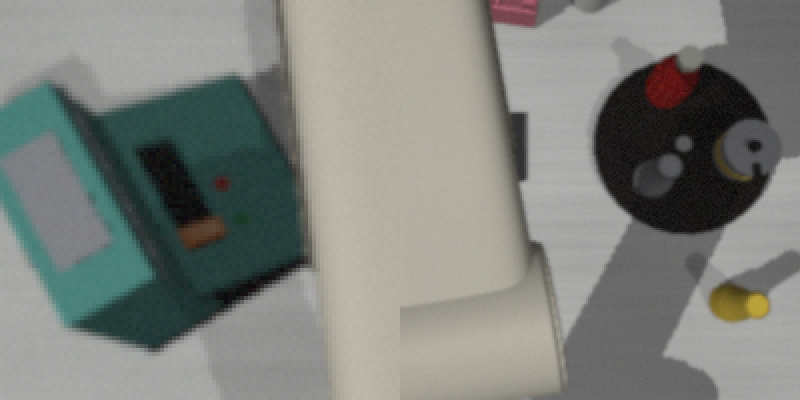

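The left crop shows the orange button now at the green-dot end, around (205,232), with the slot empty behind it. The right crop shows the chrome mill at (660,172) on the turntable, with everything else undisturbed. Next is the mill.

Emit:
carry_out(increments=[8.54,3.2,-1.6,0,0,8.54,3.3,-1.6,0,0,8.54,3.3,-1.6,0,0,8.54,3.3,-1.6,0,0,8.54,3.3,-1.6,0,0])

```text
clock: 10.88
eef_pos: [0.5504, -0.0432, 0.2834]
tool_rot: [-0.271, 0.963, 0.0, -0.0]
ft_force: [0.1, -0.8, 0.9]
grip_width: 0.0853
grasp_force: 0.0
```

Emit:
carry_out(increments=[8.54,3.3,-1.6,0,0,8.54,3.3,-1.6,0,0,8.54,3.3,-1.6,0,0,8.54,3.2,-1.6,0,0,8.54,3.0,-1.5,0,0])

```text
clock: 11.5
eef_pos: [0.4544, -0.1944, 0.2835]
tool_rot: [-0.271, 0.963, 0.0, -0.0]
ft_force: [0.8, 0.9, 0.9]
grip_width: 0.0855
grasp_force: 0.0
```

```bash
python3 -c "
from h import *
bot.camera('top');bot.camera('top')
plan([.4518,-.2005,.13],5)"
```

```text
11.6 pos [ 0.4536 -0.1957  0.2836] yawx -148.8 joints [-0.407  0.213  0.105  1.463 -0.    -0.951] F [0.6 0.5 0.3] w 0.085
[ 8.54, 0.08,-0.06, 3.07, 0.  , 8.54, 0.08,-0.06, 3.07, 0.  , 8.54, 0.08,-0.06, 3.07, 0.  , 8.54, 0.08,-0.06, 3.07, 0.  , 8.54, 0.08,-0.06, 3.07, 0.  ]
```

Emit:
carry_out(increments=[8.54,0.2,-0.1,3,0,8.54,0.2,-0.2,3.4,0,8.54,0,0,3.6,0,8.54,0,0,3.4,0,8.54,0,0,2,0])

```text
clock: 12.22
eef_pos: [0.4528, -0.1974, 0.1275]
tool_rot: [-0.271, 0.963, 0.001, -0.001]
ft_force: [0.5, -0.4, -0.2]
grip_width: 0.0858
grasp_force: 0.0
```

```bash
python3 -c "
from h import *
bot.camera('top')
plan([.4518,-.2005,.13],5)"
```

```text
12.275 pos [ 0.4515 -0.1969  0.1254] yawx -148.55 joints [-4.120e-01  3.050e-01 -1.960e-01  1.077e+00  1.000e-03 -9.610e-01] F [-0.1  0.  -2.4] w 0.0852
[ 8.54, 0.03,-0.06,-0.09, 0.  , 8.54, 0.03,-0.06,-0.09, 0.  , 8.54, 0.03,-0.06,-0.09, 0.  , 8.54, 0.03,-0.06,-0.09, 0.  , 8.54, 0.03,-0.06,-0.09, 0.  ]
```

Emit:
carry_out(increments=[8.54,0.1,-0.3,-0.3,0,8.54,0,0,0,0,2.5,0,0,0,0,2.5,0,0,0,0,2.5,0,0,0,0])

```text
clock: 12.9
eef_pos: [0.4543, -0.2028, 0.1329]
tool_rot: [-0.27, 0.963, 0.0, 0.0]
ft_force: [-0.4, 1.2, 1.7]
grip_width: 0.0347
grasp_force: 59.7
```

Emit:
carry_out(increments=[2.5,0,0,0,0,2.5,0,0,0,0,2.5,0,0,0,0,2.5,0,0,0,0,2.5,0,0,0,0])

```text
clock: 13.52
eef_pos: [0.4542, -0.2029, 0.1329]
tool_rot: [-0.27, 0.963, -0.0, 0.0]
ft_force: [-1.4, 1.1, 5.9]
grip_width: 0.0346
grasp_force: 59.7
```

Emit:
carry_out(increments=[2.5,0,0,-0.5,0,2.5,0,0,-1.5,0,2.5,0,0,-2.5,0,2.5,0,0,-2.5,0,2.5,0,0,-2,0])

```text
clock: 14.15
eef_pos: [0.4543, -0.2031, 0.2239]
tool_rot: [-0.27, 0.963, -0.0, 0.0]
ft_force: [0.1, -0.3, -3.2]
grip_width: 0.0348
grasp_force: 60.4
```

```bash
python3 - <<'E'
from h import *
np.set_printoptions(precision=4,suppress=True)
s=bot.camera("side");t=bot.camera("top")
cv2.imwrite("pics/d1.png",cv2.resize(s["pixels"][60:260,200:400],(600,600),interpolation=3))
for n,c in(("side",s),("top",t)):
    for r in bot.place_of(c,"mill")[:3]: print(n,round(r["p"],2),world(c,r["xyz"]))
    for r in bot.place_of(c,"pad_top")[:3]: print(n,"pad",round(r["p"],2),world(c,r["xyz"]))
plan([.5105,.0445,.233],10,width=2.5)
E
```

```text
side 0.98 [ 0.4526 -0.2037  0.1229]
side 0.96 [ 0.269  -0.3151 -0.0027]
side pad 0.83 [0.5095 0.0459 0.0056]
top 0.48 [ 0.4576 -0.1996  0.126 ]
top pad 0.8 [0.5095 0.044  0.0069]
top pad 0.6 [ 0.5983 -0.2298  0.0311]
14.45 pos [ 0.4535 -0.2027  0.2212] yawx -148.71 joints [-0.42   0.24  -0.022  1.311 -0.    -0.966] F [ 0.1 -0.1 -4.5] w 0.0347
[ 2.5 ,-1.77, 1.82,-0.12, 0.  , 2.5 ,-1.77, 1.82,-0.12, 0.  , 2.5 ,-1.77, 1.82,-0.12, 0.  , 2.5 ,-1.77, 1.82,-0.12, 0.  , 2.5 ,-1.77, 1.82,-0.12, 0.  ]
[ 2.5 ,-1.77, 1.82,-0.12, 0.  , 2.5 ,-1.77, 1.82,-0.12, 0.  , 2.5 ,-1.77, 1.82,-0.12, 0.  , 2.5 ,-1.77, 1.82,-0.12, 0.  , 2.5 ,-1.77, 1.82,-0.12, 0.  ]
```

View pics/d1.png

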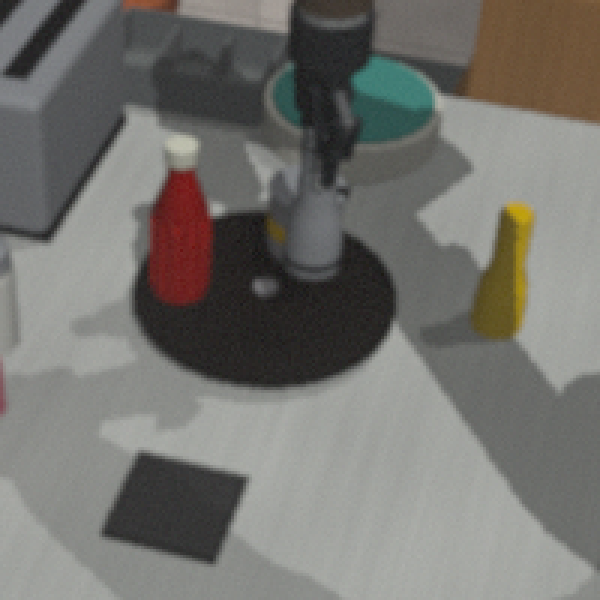

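The mill hangs upright in the fingers, with its foot at crop (315,268), clear of the turntable. The pad is at (175,505), and the ketchup and crock have not moved. I'll carry it to the pad.

Emit:
carry_out(increments=[2.5,-1,1,0,0,2.5,-1.7,1.8,0,0,2.5,-2.2,2.3,0,0,2.5,-2.2,2.3,0,0,2.5,-2.2,2.3,0,0])

```text
clock: 15.08
eef_pos: [0.483, -0.0698, 0.2216]
tool_rot: [-0.27, 0.963, 0.0, -0.001]
ft_force: [1.5, 0.0, -4.2]
grip_width: 0.0348
grasp_force: 60.4
```

Emit:
carry_out(increments=[2.5,-2.2,2.3,0,0,2.5,-2.2,2.3,0,0,2.5,-2.0,2.0,0,0,2.5,-1.3,1.3,0,0,2.5,-0.7,0.6,0,0])

```text
clock: 15.7
eef_pos: [0.5107, 0.0456, 0.2219]
tool_rot: [-0.27, 0.963, -0.0, -0.001]
ft_force: [-0.2, 0.5, -4.2]
grip_width: 0.0346
grasp_force: 60.5
```

```bash
python3 - <<'E'
from h import *
np.set_printoptions(precision=4,suppress=True)
s=bot.camera("side");t=bot.camera("top")
for n,c in(("side",s),("top",t)):
    for r in bot.place_of(c,"mill")[:2]: print(n,round(r["p"],2),world(c,r["xyz"]))
plan([.5102,.0448,.116],5,width=2.5)
E
```

```text
side 0.9 [0.5073 0.0428 0.1223]
side 0.9 [ 0.2731 -0.3122 -0.0033]
top 0.56 [ 0.2691 -0.3187 -0.001 ]
15.9 pos [0.5107 0.044  0.2222] yawx -148.73 joints [ 0.086  0.27   0.02   1.321 -0.001 -0.459] F [-0.3  0.8 -3.2] w 0.0347
[ 2.5 ,-0.  , 0.02, 2.12, 0.  , 2.5 ,-0.  , 0.02, 2.12, 0.  , 2.5 ,-0.  , 0.02, 2.12, 0.  , 2.5 ,-0.  , 0.02, 2.12, 0.  , 2.5 ,-0.  , 0.02, 2.12, 0.  ]
```

Emit:
carry_out(increments=[2.5,0,0,2.5,0,2.5,0,0.1,2.5,0,2.5,0,0,2.3,0,2.5,0,0,1.5,0,2.5,0,0,0.7,0])

```text
clock: 16.52
eef_pos: [0.51, 0.0447, 0.1266]
tool_rot: [-0.269, 0.963, 0.0, -0.001]
ft_force: [-1.1, 0.8, -3.0]
grip_width: 0.0347
grasp_force: 60.4
```

Emit:
carry_out(increments=[2.5,0,0,0.3,0,2.5,0,0,0.3,0,2.5,0,0,0.3,0,2.5,0,0,0.2,0,2.5,0,0,0,0])

```text
clock: 17.15
eef_pos: [0.5103, 0.0454, 0.1163]
tool_rot: [-0.27, 0.963, 0.0, -0.0]
ft_force: [0.4, -0.3, -3.0]
grip_width: 0.0347
grasp_force: 60.4
```

Emit:
carry_out(increments=[2.5,0,0,0.1,0,2.5,0,0,0.1,0,2.5,0,0,0.1,0,2.5,0,0,0.1,0,2.5,0,0,0,0])

```text
clock: 17.77
eef_pos: [0.5102, 0.0453, 0.1122]
tool_rot: [-0.27, 0.963, 0.0, -0.0]
ft_force: [0.6, -0.4, -3.7]
grip_width: 0.0346
grasp_force: 60.4
```

Emit:
carry_out(increments=[2.5,0,0,0.1,0,2.5,0,0,0.05,0,2.5,0,0,0,0,2.5,0,0,0,0,2.5,0,0,0,0])

```text
clock: 18.4
eef_pos: [0.5104, 0.0454, 0.1109]
tool_rot: [-0.27, 0.963, 0.0, 0.0]
ft_force: [-1.4, 0.1, -1.5]
grip_width: 0.0342
grasp_force: 60.6
```

Emit:
carry_out(increments=[2.5,0,0,0.1,0,2.5,0,0,0,0,2.5,0,0,0,0,2.5,0,0,0,0,2.5,0,0,0,0])

```text
clock: 19.02
eef_pos: [0.5106, 0.0455, 0.1109]
tool_rot: [-0.27, 0.963, 0.0, 0.001]
ft_force: [-2.2, 0.4, 5.9]
grip_width: 0.0346
grasp_force: 61.2
```

The foot is on the pad: the downward force has gone from −3.5 N to +5.9 N. I'll open the fingers and rise straight up.

Emit:
carry_out(increments=[4.5,0,0,0,0,6.5,0,0,0,0,8.5,0,0,0,0,8.5,0,0,0,0,8.5,0,0,0,0])

```text
clock: 19.65
eef_pos: [0.5104, 0.0453, 0.1097]
tool_rot: [-0.27, 0.963, -0.0, -0.0]
ft_force: [-0.1, -0.2, 0.4]
grip_width: 0.0851
grasp_force: 0.0
```

Emit:
carry_out(increments=[8.5,0,0,-1,0,8.5,0,0,-3,0,8.5,0,0,-5,0,8.5,0,0,-5,0,8.5,0,0,-4,0])

```text
clock: 20.27
eef_pos: [0.5106, 0.0454, 0.293]
tool_rot: [-0.27, 0.963, -0.0, 0.001]
ft_force: [0.5, -0.6, -0.6]
grip_width: 0.0851
grasp_force: 0.0
```

Emit:
carry_out(increments=[8.5,3,-3,0,0,8.5,3,-3,0,0,8.5,3,-3,0,0,8.5,2,-2,0,0,8.5,0,0,0,0])

```text
clock: 20.9
eef_pos: [0.4731, -0.1073, 0.2907]
tool_rot: [-0.268, 0.963, -0.0, 0.0]
ft_force: [-0.5, 0.3, 0.1]
grip_width: 0.0849
grasp_force: 0.0
```

```bash
python3 - <<'E'
from h import *
np.set_printoptions(precision=4,suppress=True)
s=bot.camera("side");t=bot.camera("top")
for n,c in(("side",s),("top",t)):
    for o in("mill","pad_top","ketchup","crock"):
        for r in bot.place_of(c,o)[:2]: print(n,o,round(r["p"],2),world(c,r["xyz"]))
cv2.imwrite("pics/e1.png",np.hstack([cv2.resize(t["pixels"][150:250,110:310],(500,400),interpolation=3),cv2.resize(s["pixels"][150:270,200:290],(300,400),interpolation=3)]))
E
```

```text
side mill 0.9 [0.5092 0.0456 0.0109]
side mill 0.72 [ 0.5094 -0.2608  0.0027]
side pad_top 0.8 [0.5109 0.0457 0.0065]
side ketchup 0.72 [ 0.5966 -0.2327  0.0265]
side crock 0.92 [ 0.4893 -0.3396  0.0325]
top mill 0.68 [ 0.2688 -0.3181 -0.0008]
top mill 0.66 [0.5141 0.0477 0.0124]
top pad_top 0.84 [0.5129 0.0442 0.0056]
top pad_top 0.47 [0.515  0.3435 0.0011]
top ketchup 0.42 [0.4902 0.325  0.0767]
top crock 0.82 [ 0.4922 -0.3383  0.0318]
```

View pics/e1.png

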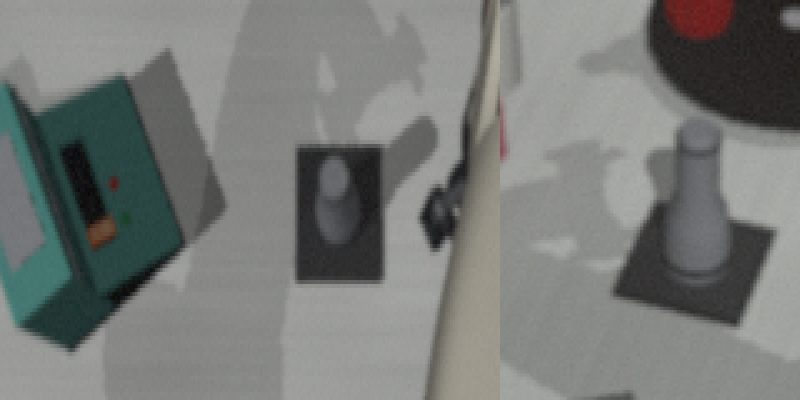

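The mill stands upright in the middle of the pad: (335,215) in the left crop and (697,265) in the right. The button is still at the green end, at (103,233), and the hand is clear.

```bash
python3 -c "
from workcell import bot
print(bot.job_done())"
```

```text
the job is handed in; nothing more can be done
None
```

The switch was slid to its green-dot stop first, then the chrome mill was set upright and released at the centre of the pad, and the job was handed in at about 21 s; no verdict came back, but the last pictures show the switch on, the mill standing and the hand clear.

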